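Refit the lamp-compartment cover of a microscope light base

TASK

The lamp in the dark, open microscope light base has been changed; put its cover back on. Take the larger grey cover, the one with the tongue, by its handle, hook the tongue in under the hood of the base with the cover tilted, then swing the other end down and keep hold until the cover lies flat on its ledge inside the rim, and let go. Leave the smaller cover without a tongue where it is.

Things in the scene. Friction and masses are not known exactly. Their poses are not given: they have to be found in the camera images.
- cover_grip (a point): Centre of the handle bar of the cover to fit: grey plate 6 mm thick, 0.2 kg, lying handle up: (mm) 130 long (x) x 100 wide (y), plus a tongue 30 long, 70 wide at its -x end. The bar runs along y: 64 long, 14 thick (x), 22 high, on two end posts; its centre is 33 above its underside, 27 above its top, 90 from the tongue's end, 70 from the free end. Axes: x from tongue to free end, z up.
- cover_tongue (a point): Middle of the tongue's end edge on the same cover, half-way through its 6 mm thickness (3 mm above the underside). In the cover's axes it is 90 mm to -x of the handle bar's centre and 30 mm below it. Same axes as the cover.
- lamp_base: Dark grey steel light base, fixed to the bench, 192 (x) x 132 (y) mm, lamp compartment open on top (116 x 84). Origin: centre of its underside, at bench height; x from its hood (robot's side) to its stop wall, z up. The cover rests on the ledge around the opening, 50 mm above the origin. Cover seated centrally: axes in line with the base's, handle bar at x +10, y 0, z 83 mm; play 8 mm each way in x and y.
- hood_lip (a point): Middle of the lower edge of the hood's open mouth, on the base, base axes: at x -60, y 0, z 74 mm in the base, 24 mm above the ledge. The 6 mm thick roof runs from here to -x over the full width; the closed end wall is 28 mm behind the lip. Seated, the tongue's end is 20 mm behind the lip. Side rims at y +-58 mm rise 12 mm above the ledge.
- stop_top (a point): Middle of the top edge of the stop wall's inner face, on the base, base axes: at x +88, y 0, z 80 mm in the base, 30 mm above the ledge; the wall is 8 mm thick. As the hood and this wall are closer than the cover is long, it cannot be dropped in flat: tongue under the hood first, free end raised about 20 degrees, then swung down.
- spare_grip (a point): Centre of the handle bar of the smaller cover, to be left alone: a plain rectangular grey plate 100 x 80 x 6 mm with no tongue and the same handle (64 x 14 x 22 mm, centre 33 mm above the underside) at its middle. Loose on the bench.
There are look-alikes about, which are no part of the job. Leave any turquoise look-alike of the lamp_base alone.

How it is judged:
By the outcome, as a careful person would: the job done as asked, in the order asked, and still so for the second after the job is handed in, with the robot touching nothing.
It also fails if it takes over 42 s, if anything falls off the work surface, if the arm or the gripper's body presses on something with over 40 N, if the wrist force passes 120 N, or if a joint passes its speed limit or range.

ROBOT

A 6-joint arm with a two-finger parallel gripper is mounted at the origin on the work surface. World frame = base frame: x ahead of the robot, y to its left, z up, the work surface at z = 0. Lengths are in m, angles in degrees, forces in N, time in s.
With the tool pointing down it reaches from about 0.4 to 0.825 m from the base axis. Payload 7 kg.
Tool frame: the origin (TCP) lies on the centre line of the jaws, within the pads' length; the fingertips stand 14 mm ahead of it and the grasp point (between the pads) lies 5 mm behind it; z points along the fingers, x is the direction in which the jaws open and shut, and the axes are right-handed (so a half turn about z gives the same grasp; the last joint's range is limited). The gripper opens to 88 mm and grips with 3 to 60 N. Pads are 19 mm wide; open, the fingers measure 130 mm over their backs; the gripper's body (78 mm by 193 mm) begins 47 mm behind the grasp point.
Start: joints at [16.507, 20.546, 0.682, 0, -70.136, -16.507], TCP at [0.675, -0, 0.241] pointing down, gripper open.
Joint ranges: [-176.03, 176.03], [-82.01, 121.73], [-58.28, 71.71], [-173.87, 95.51], [-174.79, -0.11], [-173.66, 173.66]. Speed limits (degrees/s): [136.94, 136.94, 172.46, 180, 180, 180].

INTERFACE

Orientations are given as [roll, pitch, yaw] about the fixed x, y, z axes, in that order (R = Rz(yaw) Ry(pitch) Rx(roll)).
In Python, from plant import * gives the robot as it stands.
- The arm moves only by the shell command python3 -m handwheel 'ROWS' [OPENING]. ROWS is JSON, a list of rows, each a list of 2 entries, a list of its own where there are three numbers: the shift along the tool's x, y, z each as a share of 0.2 m, from -1 to 1, then the turn, a rotation vector about the tool's x, y, z each as a share of 360 degrees, from -1 to 1. In form: [[[tx, ty, tz], [ax, ay, az]], ...]. A call has 1 to 5 rows; each row is the pose to reach, as a shift and turn from the pose commanded when the call began, along the tool's axes at that moment, turning the shorter way round; what a row does not reach only later rows make up. A row lasts 1/12 s, in which the tool goes at most 41.7 mm and 7.16 degrees, less where a joint would pass 70% of its speed; a pose out of reach is approached as far as the arm can. A call with a number of a shift or a turn outside -1 to 1 is refused whole. A call with a gripper value outside its range is refused whole. OPENING is the closure, from -1 (fully open) to 1 (shut), set as the call begins (- or left out, the last holds). The fingers move at their own pace and stop on an object; the grip force is fixed at half the most. Time passes only in rows, so rows that repeat a pose let the fingers close. It gives the time, the measured TCP pose, the force and the opening at its end, in the units of the state.
- get_obs(): the state, without advancing time (a new reading comes with each control period).
- snapshot(name): name is "scene" or "side" or "wrist"; returns a dict with "color" (420x560x3 uint8, red, green, blue), "z_map" (420x560 float32, m along the optical axis (not along the pixel's ray), 0 where there is no reading), "intrinsics" (3x3 intrinsics, pixels), "rvec" (rotation vector, rad) and "tvec" (3), from world to camera coordinates, as OpenCV has them. Camera axes: x right, y down, z forward; pixel columns grow to the right and rows downward; lengths in m; the calibration is good to about 2 mm. The wrist camera is an equidistant fisheye: a pixel r from the principal point sees the ray r / f radians off the axis. A picture is of the moment at which its call begins.
- close_job(): hands the job in, once; it reports no verdict.
The state is a dict: "clock": time; "joint_pos": joint angles; "qvel": joint speeds; "tau": joint torques, N m; "tool_pos": TCP position; "orientation": TCP orientation; "force": force on the tool from outside, world axes, zero at the start; "moment": the same for the moment, N m; "opening": finger opening in m.
Only numpy, scipy, OpenCV 4.12 (cv2) and the standard library are available. Lean on these libraries where they do the work, as an engineer would, in place of code of your own. Each camera call takes 0.05 s, during which the arm holds its last target. There are 200 camera calls.

## Working session

There is one attempt and no reset: what is moved stays moved. The work goes in short steps, Python scripts to look and compute and a shell command to move; the robot and the scene stay as the last step left them, time stands still between calls to the robot, and variables do not carry over. Pictures are saved under pics/ and viewed, about 8 in all and at most 12, crops included, and the job is handed in when it is done.

```bash
mkdir -p pics; ls; cat > h.py <<'E'
from plant import *
import numpy as np, cv2
def cloud(s):
    K=s["intrinsics"];z=s["z_map"];h,w=z.shape
    u,v=np.meshgrid(np.arange(w),np.arange(h))
    P=np.stack([(u-K[0,2])/K[0,0]*z,(v-K[1,2])/K[1,1]*z,z],-1)
    R=cv2.Rodrigues(np.array(s["rvec"],float))[0]
    P=(P-np.array(s["tvec"]).ravel())@R
    P[z==0]=np.nan
    return P
E
python3 - <<'E'
from h import *
print(get_obs())
a=snapshot("scene");b=snapshot("side")
np.savez("s0.npz",**a);np.savez("s1.npz",**b)
for n,s in(("scene0",a),("side0",b)):
    cv2.imwrite(f"pics/{n}.png",cv2.resize(s["color"][...,::-1],(800,600)))
    R=cv2.Rodrigues(np.array(s["rvec"],float))[0];print(n,s["intrinsics"],-R.T@np.ravel(s["tvec"]))
E
```

```text
pics
{'clock': 0.0, 'joint_pos': array([ 1.65076625e+01,  2.05915815e+01,  6.35976146e-01, -1.90651832e-02,
       -7.01343093e+01, -1.65055551e+01]), 'qvel': array([ 0.05028536,  0.02513539, -0.05528939, -0.04429486, -0.01364886,
       -0.05466437]), 'tau': array([-8.00930356e-04, -5.82726967e+01,  2.93058443e+01,  6.99745238e+00,
        6.93249181e-03, -2.06530804e-04]), 'tool_pos': array([ 6.74564544e-01, -1.34392760e-05,  2.39641047e-01]), 'orientation': array([-1.79991636e+02, -9.13017983e-02,  1.79995608e+02]), 'force': array([-0.09291998,  0.34774209, -0.28975202]), 'moment': array([ 0.02297231,  0.00264418, -0.00072089]), 'opening': 0.08763633166564042}
scene0 [[473.92448914   0.         279.4010069 ]
 [  0.         473.92448914 214.81117995]
 [  0.           0.           1.        ]] [ 1.44069979 -0.27451582  0.76508503]
side0 [[457.93365155   0.         279.87360877]
 [  0.         457.93365155 208.98706826]
 [  0.           0.           1.        ]] [ 0.18018022 -0.78333135  0.76917817]
```

View pics/scene0.png

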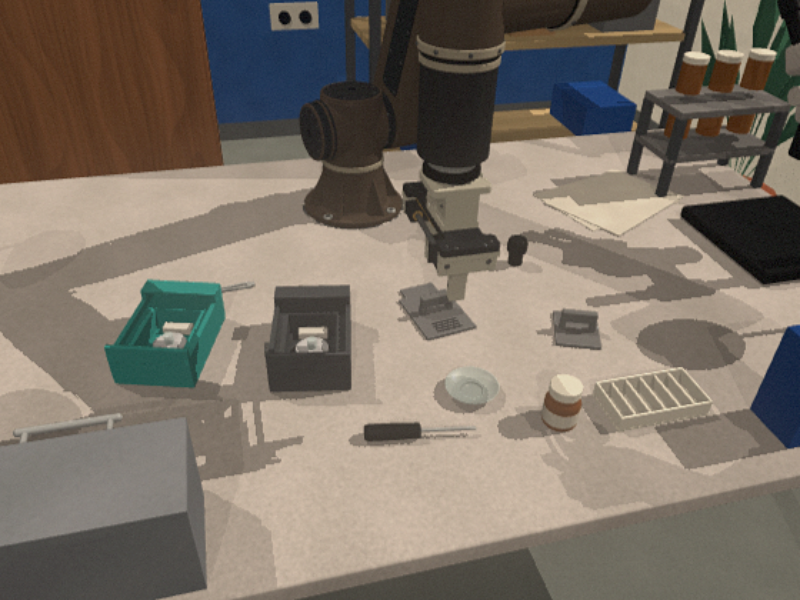

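View pics/side0.png

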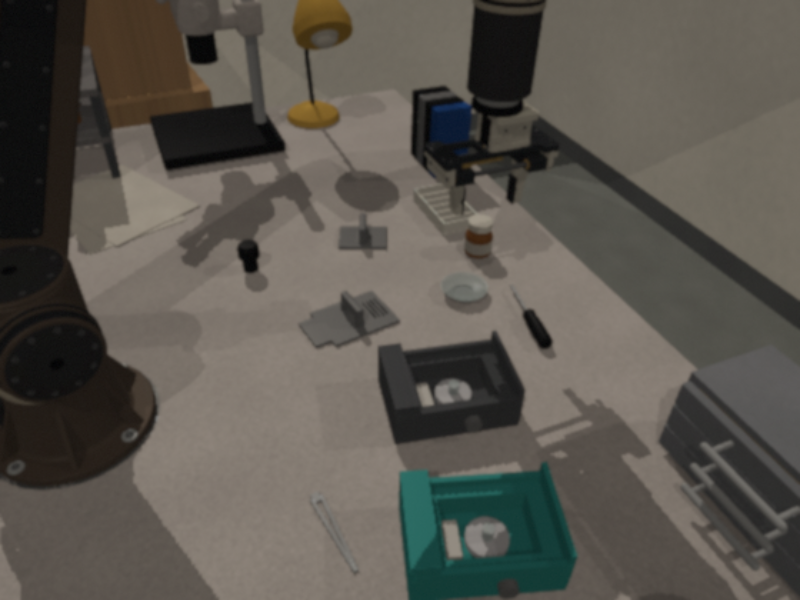

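The two views show the dark base at scene (310,340) / side (450,390), the cover with its tongue at scene (437,310) / side (350,318), and the spare at scene (577,328) / side (363,235). Next I'll fit the poses from the depth data.

```bash
cat > fit.py <<'E'
from h import *
pts=[];col=[]
for f in("s0.npz","s1.npz"):
    s=dict(np.load(f));P=cloud(s).reshape(-1,3);c=s["color"].reshape(-1,3)
    m=np.isfinite(P[:,0])&(P[:,0]>.25)&(P[:,0]<.95)&(abs(P[:,1])<.45);pts.append(P[m]);col.append(c[m])
    t=P[m]; b=t[(abs(t[:,2])<.015)];print(f,len(t),"bench z",np.median(b[:,2]))
# top-down map, 1 px = 1.25mm... x up->right
S=700
for i in (0,1):
    img=np.zeros((560,640,3),np.uint8);P=pts[i];o=np.argsort(P[:,2]);P=P[o];c=col[i][o]
    k=P[:,2]<.13;P=P[k];c=c[k]
    u=((P[:,1]+.45)*S).astype(int);v=((P[:,0]-.25)*S).astype(int)
    h=np.clip(P[:,2]*1000*2.5,0,255).astype(np.uint8)
    hc=cv2.applyColorMap(h,cv2.COLORMAP_JET)[:,0]
    ok=(u>=0)&(u<640)&(v>=0)&(v<560)
    for d in(0,1):
        for e in(0,1): img[np.clip(v[ok]+d,0,559),np.clip(u[ok]+e,0,639)]=hc[ok]
    globals()[f"im{i}"]=img
out=np.hstack([im0[:420,:400],im1[:420,:400]])
cv2.imwrite("pics/top.png",out)
E
python3 fit.py
```

```text
s0.npz 95678 bench z 0.00017669149927791248
s1.npz 79908 bench z 0.0016490691698744858
```

View pics/top.png

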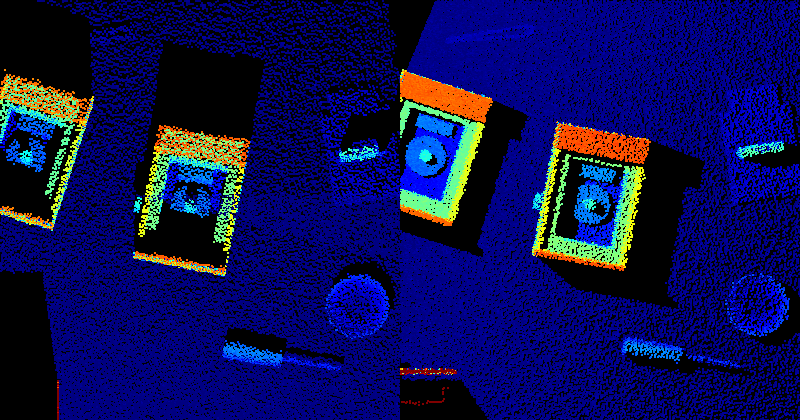

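The height maps show the dark base with its hood near (200,145) and stop wall near (180,262), at about -10° yaw. The cover handle is at (360,153).

```bash
cat >> fit.py <<'E'
from scipy.optimize import minimize
print("---")
def box(x,y,x0,x1,y0,y1,s=.0015):
    f=lambda t:1/(1+np.exp(-np.clip(t/s,-50,50)))
    return f(x-x0)*f(x1-x)*f(y-y0)*f(y1-y)
def loc(P,p):
    c,s=np.cos(p[2]),np.sin(p[2]);d=P[:,:2]-p[:2]
    return d@np.array([c,s]),d@np.array([-s,c])
def run(hm,P,p0,cap):
    f=lambda p:np.mean(np.minimum(abs(P[:,2]-hm(*loc(P,p))),cap))
    best=min((minimize(f,np.array(p0)+np.array(d),method="Nelder-Mead",options=dict(initial_simplex=np.array(p0)+np.array(d)+np.array([[0,0,0],[.008,0,0],[0,.008,0],[0,0,.08]]),xatol=1e-5,fatol=1e-8)) for d in [(0,0,0),(.01,0,.1),(-.01,.01,-.1),(0,-.01,.05)]),key=lambda r:r.fun)
    return best.x,best.fun
def base(x,y):
    h=.05*box(x,y,-.096,.096,-.066,.066)
    h=h-.045*box(x,y,-.058,.058,-.042,.042)   # approx opening
    h=np.maximum(h,.08*box(x,y,-.096,-.060,-.066,.066));h=np.maximum(h,.08*box(x,y,.088,.096,-.066,.066))
    return np.maximum(h,np.maximum(.062*box(x,y,-.096,.096,.058,.066),.062*box(x,y,-.096,.096,-.066,-.058)))
def cover(x,y): # origin under bar centre
    h=.006*np.maximum(box(x,y,-.06,.07,-.05,.05),box(x,y,-.09,-.055,-.035,.035))
    return np.maximum(h,.044*box(x,y,-.007,.007,-.032,.032))
def spare(x,y): return np.maximum(.006*box(x,y,-.05,.05,-.04,.04),.044*box(x,y,-.007,.007,-.032,.032))
if __name__=="__main__":
  for i in(0,1):
    P=pts[i].copy();P[:,2]-=[.0002,.0016][i]
    for n,hm,p0,r,cap in(("base",base,(.25+200/S,-.45+192/S,-.17),.14,.02),("cover",cover,(.25+153/S,-.45+360/S,-.17),.13,.006),):
        Q=P[(np.hypot(P[:,0]-p0[0],P[:,1]-p0[1])<r)&(P[:,2]<.13)]
        x,f=run(hm,Q,p0,cap);print(i,n,np.round(x[:2]*1000,1),np.round(np.degrees(x[2]),2),"%.2f mm"%(f*1000))
        if n=="cover":
            H=Q[(Q[:,2]>.034)&(Q[:,2]<.06)];print(len(H),cv2.minAreaRect((H[:,:2]*1000).astype(np.float32)),np.percentile(H[:,2],95))
        else:
            for k,m in(("roof",(loc(Q,x)[0]<-.065)&(loc(Q,x)[0]>-.09)),("rim",(abs(loc(Q,x)[1])>.06)&(abs(loc(Q,x)[1])<.064)&(abs(loc(Q,x)[0])<.05)),):
                print(k,np.median(Q[m][:,2]))
E
python3 fit.py | sed -n '/---/,$p'
```

```text
---
0 base [ 539.4 -179.3] -11.07 9.09 mm
roof 0.051119274733681004
rim 0.0612625937822302
0 cover [464.4  67.4] 8.95 2.33 mm
112 ((468.99365234375, 61.83802795410156), (17.591533660888672, 54.64318084716797), 8.987690925598145) 0.04619259449510696
1 base [ 533.3 -177.6] -10.99 7.92 mm
roof 0.07774022169316877
rim 0.06095196934748776
1 cover [463.2  66.8] 8.96 1.47 mm
126 ((462.69287109375, 65.18576049804688), (14.465763092041016, 63.74516296386719), 9.904900550842285) 0.045441663570905025
```

```bash
cat > to.py <<'E'
# python3 to.py x y z(mm of TCP) yaw tilt(free end up) [n rows]
import sys;from h import *
from scipy.spatial.transform import Rotation as Ro
a=[float(v) for v in sys.argv[1:]];o=get_obs()
T=Ro.from_euler("z",a[3],degrees=True)*Ro.from_euler("y",-a[4],degrees=True)*Ro.from_matrix(np.diag([-1.,1,-1]))
R=Ro.from_euler("xyz",o["orientation"],degrees=True)
t=R.inv().apply(np.array(a[:3])/1000-o["tool_pos"])/.2
r=np.degrees((R.inv()*T).as_rotvec())/360
print(round(o["clock"],2),np.round(o["tool_pos"]*1000,1),"shift",np.round(t,4).tolist(),"turn",np.round(r,4).tolist())
E
python3 - <<'E'
import io,contextlib
with contextlib.redirect_stdout(io.StringIO()):
    from fit import *
for i in(0,1):
    P=pts[i].copy();P[:,2]-=[.0002,.0016][i]
    x,y=loc(P,(.536,-.178,np.radians(-11)))
    m=(abs(x)<.115)&(abs(y)<.08)&(P[:,2]>.072)&(P[:,2]<.09)
    for k,mm in(("all",m),("roof",m&(x<-.03)),("stop",m&(x>.07))):
        c,s=np.cos(np.radians(-11)),np.sin(np.radians(-11))
        print(i,k,mm.sum(),"x",np.round(np.percentile(x[mm],[1,99])*1000,1),"y",np.round(np.percentile(y[mm],[1,99])*1000,1),"z",np.round(np.median(P[mm][:,2])*1000,1),cv2.minAreaRect((P[mm][:,:2]*1000).astype(np.float32)))
    m=(abs(x)<.05)&(abs(y)<.08)&(P[:,2]>.057)&(P[:,2]<.067); print("rims y",np.round(np.percentile(y[m],[1,99])*1000,1), "ledge", np.median(P[(abs(x)<.055)&(abs(abs(y)-.05)<.004)][:,2]))
E
python3 to.py 464 66.5 150 9 0
```

```text
0 all 791 x [-98.9  95.1] y [-63.6  65.2] z 79.2 ((534.5376586914062, -176.9503631591797), (130.73724365234375, 198.04425048828125), 79.47624969482422)
0 roof 515 x [-99.2 -60.8] y [-63.9  65.3] z 79.6 ((458.0624084472656, -162.61158752441406), (130.89239501953125, 41.04155349731445), 80.16522216796875)
0 stop 276 x [84.1 95.8] y [-63.1  64.9] z 78.1 ((624.66015625, -194.6409149169922), (128.87460327148438, 14.353375434875488), 79.44235229492188)
rims y [-65.   64.8] ledge 0.0496082251902764
1 all 1069 x [-101.    90.2] y [-67.4  63.7] z 79.6 ((530.8538208007812, -177.32595825195312), (134.6668243408203, 192.1375732421875), 79.3744125366211)
1 roof 848 x [-101.1  -65.5] y [-67.5  63.9] z 79.7 ((454.36859130859375, -162.97677612304688), (134.6668243408203, 36.498497009277344), 79.3744125366211)
1 stop 221 x [82.  90.8] y [-65.6  62.6] z 79.0 ((620.2039794921875, -196.06253051757812), (130.60952758789062, 9.476819038391113), 79.05375671386719)
rims y [-67.6  67.3] ledge 0.05003416451913938
0.1 [674.6  -0.  239.7] shift [1.0521, 0.3326, 0.45] turn [-0.0, -0.0003, -0.025]
```

```bash
python3 -m handwheel '[[[0.18,0.06,0.08],[0,0,-0.005]],[[0.36,0.12,0.16],[0,0,-0.01]],[[0.54,0.18,0.24],[0,0,-0.015]],[[0.72,0.24,0.3],[0,0,-0.02]],[[0.88,0.29,0.36],[0,0,-0.025]]]' -1
python3 -m handwheel '[[[0.08,0.02,0.05],[0,0,0]],[[0.16,0.035,0.08],[0,0,0]],[[0.17,0.04,0.09],[0,0,0]],[[0.17,0.04,0.09],[0,0,0]]]'
python3 to.py 464 66.5 120 9 0
python3 - <<'E'
from h import *
s=snapshot("wrist");np.savez("w0.npz",**s);print(s["intrinsics"],s["rvec"],s["tvec"])
cv2.imwrite("pics/w0.png",s["color"][...,::-1])
E
```

```text
clock: 0.52
tool_pos: [0.4964, 0.0579, 0.1674]
orientation: [-180.0, -0.1, -170.9]
force: [-0.3, 1.9, 0.0]
opening: 0.0877
clock: 0.85
tool_pos: [0.4633, 0.0606, 0.1504]
orientation: [-180.0, -0.0, -170.9]
force: [0.5, -0.2, -0.5]
opening: 0.0874
0.85 [463.3  60.6 150.4] shift [-0.0081, 0.0288, 0.1519] turn [-0.0, -0.0001, 0.0001]
[[325.1922621    0.         278.13360669]
 [  0.         325.1922621  206.80809584]
 [  0.           0.           1.        ]] [-0.24196885  3.07270359  0.46369072] [0.46658474 0.00334315 0.30847846]
```

View pics/w0.png

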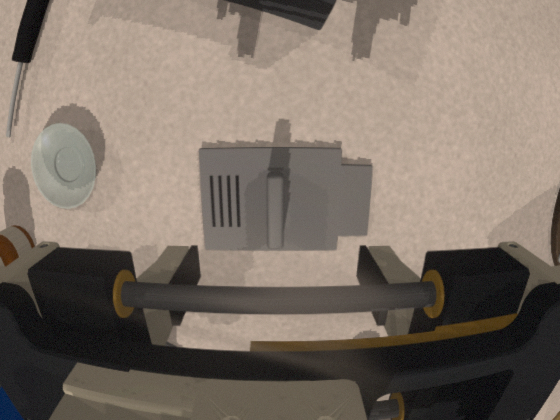

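The wrist view shows the bar top from about (275,172) to (275,247), the plate corners at (200,149), (341,148), (337,250) and (205,250), and the tongue end from (371,165) to (366,236).

```bash
cat >> h.py <<'E'
def fish(s,uv,z):
    K=s["intrinsics"];d=(np.array(uv,float)-K[:2,2])/K[0,0];r=np.linalg.norm(d,axis=1,keepdims=True)
    ray=np.hstack([d/np.maximum(r,1e-9)*np.sin(r),np.cos(r)])
    R=cv2.Rodrigues(np.array(s["rvec"],float))[0];c=-R.T@np.ravel(s["tvec"]);ray=ray@R
    return c+ray*((z-c[2])/ray[:,2])[:,None]
E
python3 - <<'E'
from h import *
s=dict(np.load("w0.npz"))
print(np.round(fish(s,[(275,172),(275,247)],.044)*1000,1))
print(np.round(fish(s,[(200,149),(341,148),(337,250),(205,250)],.006)*1000,1))
print(np.round(fish(s,[(371,165),(366,236)],.006)*1000,1))
E
```

```text
[[470.4  28.4  44. ]
 [460.6  91.3  44. ]]
[[539.8  24.8   6. ]
 [414.7   4.4   6. ]
 [397.7 102.4   6. ]
 [526.  123.    6. ]]
[[383.8  14.6   6. ]
 [372.1  83.7   6. ]]
```

```bash
python3 to.py 465 64 28 9 0
python3 -m handwheel '[[[-0.005,0.01,0.15],[0,0,0]],[[-0.006,0.019,0.3],[0,0,0]],[[-0.006,0.019,0.4],[0,0,0]],[[-0.006,0.019,0.45],[0,0,0]],[[-0.006,0.019,0.5],[0,0,0]]]' -1
python3 to.py 465 64 28 9 0
```

```text
0.9 [464.5  60.8 150.8] shift [-0.0047, 0.0155, 0.6142] turn [-0.0, 0.0001, 0.0001]
clock: 1.32
tool_pos: [0.4657, 0.0644, 0.0494]
orientation: [-180.0, -0.1, -171.0]
force: [1.5, 0.4, -0.1]
opening: 0.0876
1.32 [465.7  64.4  49.4] shift [0.0036, -0.0012, 0.1069] turn [-0.0001, -0.0002, -0.0001]
```

```bash
python3 -m handwheel '[[[0,0,0.05],[0,0,0]],[[0,0,0.09],[0,0,0]],[[0,0,0.105],[0,0,0]],[[0,0,0.105],[0,0,0]]]' -1
python3 -m handwheel '[[[0,0,0],[0,0,0]],[[0,0,0],[0,0,0]],[[0,0,0],[0,0,0]],[[0,0,0],[0,0,0]],[[0,0,0],[0,0,0]]]' 1
python3 -m handwheel '[[[0,0,0],[0,0,0]],[[0,0,0],[0,0,0]],[[0,0,0],[0,0,0]],[[0,0,0],[0,0,0]],[[0,0,0],[0,0,0]]]'
python3 to.py 465 64 128 9 0
```

```text
clock: 1.65
tool_pos: [0.465, 0.0643, 0.0289]
orientation: [-180.0, -0.1, -171.0]
force: [0.1, -1.4, 0.3]
opening: 0.088
clock: 2.07
tool_pos: [0.465, 0.0647, 0.03]
orientation: [180.0, 0.0, -171.0]
force: [-0.1, 0.1, -0.6]
opening: 0.0596
clock: 2.48
tool_pos: [0.4647, 0.0645, 0.0296]
orientation: [-180.0, -0.0, -171.0]
force: [0.1, 0.2, -0.5]
opening: 0.0264
2.48 [464.7  64.5  29.6] shift [-0.001, -0.0027, -0.4922] turn [-0.0, -0.0, 0.0]
```

```bash
python3 -m handwheel '[[[0,0,0],[0,0,0]],[[0,0,0],[0,0,0]],[[0,0,0],[0,0,0]],[[0,0,0],[0,0,0]],[[0,0,0],[0,0,0]]]'
python3 -m handwheel '[[[0,0,-0.03],[0,0,0]],[[0,0,-0.1],[0,0,0]],[[0,0,-0.2],[0,0,0]],[[0,0,-0.35],[0,0,0]],[[0,0,-0.5],[0,0,0]]]'
python3 -m handwheel '[[[0,0,-0.15],[0,0,0]],[[0,0,-0.25],[0,0,0]],[[0,0,-0.3],[0,0,0]],[[0,0,-0.3],[0,0,0]]]'
python3 to.py 560 -182 200 -10.7 20
```

```text
clock: 2.9
tool_pos: [0.4648, 0.0645, 0.0296]
orientation: [180.0, 0.0, -171.0]
force: [0.0, 0.3, 0.6]
opening: 0.0136
clock: 3.32
tool_pos: [0.4638, 0.064, 0.1304]
orientation: [-180.0, -0.1, -171.0]
force: [1.2, 1.0, -1.8]
opening: 0.0138
clock: 3.65
tool_pos: [0.4656, 0.065, 0.1918]
orientation: [179.9, 0.2, -171.0]
force: [0.4, -0.2, -1.5]
opening: 0.0137
3.65 [465.6  65.  191.8] shift [-0.2728, -1.2934, -0.0417] turn [0.0099, -0.0544, 0.0541]
```

```bash
cat > plan.py <<'E'
# python3 plan.py tx ty tz tilt : tongue-end centre in base axes (mm), free end up tilt; optional yaw correction
import sys,os;import numpy as np
B=np.array([532.5,-177.2,0]);yaw=-10.7
from scipy.spatial.transform import Rotation as Ro
tx,ty,tz,a=[float(v) for v in sys.argv[1:5]];dy=float(sys.argv[5]) if len(sys.argv)>5 else 0
R=Ro.from_euler("z",yaw+dy,degrees=True)*Ro.from_euler("y",-a,degrees=True)
T=B+Ro.from_euler("z",yaw,degrees=True).apply([tx,ty,tz])
p=T+R.apply([90,0,30-3.4])
print("tcp",np.round(p,1))
os.system("python3 to.py %f %f %f %f %f"%(*p,yaw+dy,a))
E
python3 plan.py -30 0 120 20;python3 plan.py -45 0 58 20;python3 plan.py -80 0 53 0
```

```text
3.65 [465.6  65.  191.8] shift [-0.3543, -1.325, 0.0797] turn [0.0099, -0.0544, 0.0541]
tcp [ 577.2 -185.6  175.8]
3.65 [465.6  65.  191.8] shift [-0.2824, -1.3002, 0.3895] turn [0.0099, -0.0544, 0.0541]
tcp [ 562.4 -182.9  113.8]
3.65 [465.6  65.  191.8] shift [-0.1854, -1.2659, 0.56] turn [0.0003, 0.0006, 0.0547]
tcp [ 542.3 -179.1   79.6]
```

```bash
python3 -m handwheel '[[[-0.03,-0.1,0],[0.002,-0.01,0.01]],[[-0.08,-0.27,0],[0.004,-0.02,0.02]],[[-0.13,-0.45,0],[0.006,-0.03,0.03]],[[-0.18,-0.64,0],[0.008,-0.042,0.042]],[[-0.23,-0.82,0],[0.01,-0.0544,0.0541]]]'
python3 plan.py -30 0 120 20
```

```text
clock: 4.07
tool_pos: [0.5355, -0.0914, 0.1881]
orientation: [-179.9, 19.9, 169.2]
force: [0.7, -2.0, -0.8]
opening: 0.0139
4.07 [535.5 -91.4 188.1] shift [-0.2546, -0.4235, 0.1588] turn [-0.0005, -0.0004, -0.0003]
tcp [ 577.2 -185.6  175.8]
```

```bash
python3 -m handwheel '[[[-0.08,-0.13,0.05],[0,0,0]],[[-0.15,-0.25,0.1],[0,0,0]],[[-0.2,-0.33,0.13],[0,0,0]],[[-0.22,-0.37,0.15],[0,0,0]],[[-0.22,-0.37,0.15],[0,0,0]]]'
python3 -m handwheel '[[[0,0,0],[0,0,0]],[[0,0,0],[0,0,0]]]'
python3 plan.py -30 0 120 20
python3 - <<'E'
from h import *
a=snapshot("scene");b=snapshot("side");np.savez("t0.npz",**a);np.savez("t1.npz",**b)
im=np.hstack([cv2.resize(a["color"][150:320,130:330],(400,340)),cv2.resize(b["color"][180:350,200:400],(400,340))])
cv2.imwrite("pics/t.png",im[...,::-1])
E
```

```text
clock: 4.48
tool_pos: [0.5718, -0.1743, 0.1733]
orientation: [-179.8, 19.5, 169.2]
force: [0.0, 0.5, -1.5]
opening: 0.0138
clock: 4.65
tool_pos: [0.5717, -0.1724, 0.1751]
orientation: [-179.8, 19.7, 169.4]
force: [-0.6, -0.4, -1.6]
opening: 0.0139
4.65 [ 571.7 -172.4  175.1] shift [-0.038, -0.0602, 0.0102] turn [-0.0006, -0.0009, 0.0002]
tcp [ 577.2 -185.6  175.8]
```

View pics/t.png

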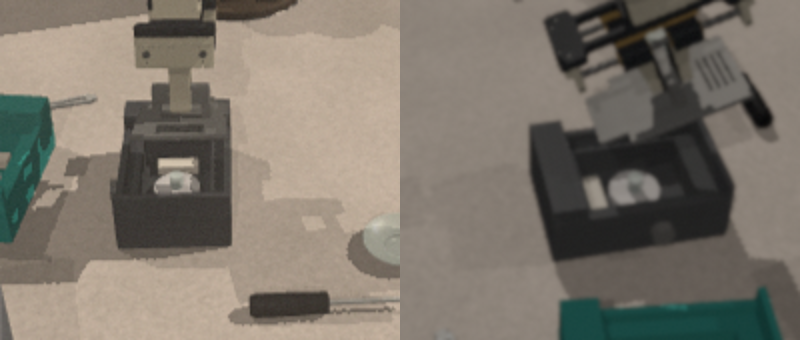

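The cover is held tilted above the base with its tongue toward the hood (side crop at about (620,110)). I'll check the in-hand pose against depth.

```bash
cat > hand.py <<'E'
import sys;from h import *
from scipy.spatial.transform import Rotation as Ro
o=get_obs();R=Ro.from_euler("xyz",o["orientation"],degrees=True)
C=R*Ro.from_matrix(np.diag([-1.,1,-1]));bar=o["tool_pos"]+C.apply([0,0,.0034])
for f,dz in(("t0.npz",.0002),("t1.npz",.0016)):
    P=cloud(dict(np.load(f))).reshape(-1,3);P=P[np.isfinite(P[:,0])];P[:,2]-=dz
    L=C.inv().apply(P-bar)*1000
    m=(abs(L[:,2]+27)<5)&(abs(L[:,0])<110)&(abs(L[:,1])<70);Q=L[m]
    if m.sum()<50: print(f,m.sum());continue
    b=Q[(Q[:,0]>-55)&(Q[:,0]<65)];t=Q[(Q[:,0]<-68)]
    p=lambda a:np.round(np.percentile(a,[1,50,99]),1) if len(a) else None
    print(f,len(Q),"x",p(Q[:,0]),"plate y",p(b[:,1]),"tongue y",p(t[:,1]),"z",p(Q[:,2]))
    print(" plane z=ax+by+c",np.round(np.linalg.lstsq(np.c_[Q[:,:2],np.ones(len(Q))],Q[:,2],rcond=None)[0],3))
E
python3 hand.py; python3 plan.py -40 0 100 20
```

```text
t0.npz 722 x [-59.   25.7  71. ] plate y [-47.1   3.5  51.6] tongue y [32.4 32.7 34.9] z [-31.8 -27.9 -24. ]
 plane z=ax+by+c [-1.2000e-02 -3.0000e-03 -2.7729e+01]
t1.npz 2145 x [-90.1 -17.7  66.5] plate y [-49.4 -14.   48.1] tongue y [-34.6  -3.9  35.2] z [-30.8 -27.1 -24.2]
 plane z=ax+by+c [-1.0000e-03  5.0000e-03 -2.7111e+01]
4.75 [ 572.2 -172.   176. ] shift [0.0464, -0.0623, 0.0912] turn [-0.0005, -0.0006, 0.0003]
tcp [ 567.4 -183.8  155.8]
```

```bash
python3 -m handwheel '[[[0.01,-0.02,0.02],[0,0,0]],[[0.025,-0.04,0.045],[0,0,0]],[[0.04,-0.062,0.08],[0,0,0]],[[0.046,-0.064,0.09],[0,0,0]],[[0.046,-0.064,0.09],[0,0,0]]]'
python3 plan.py -45 0 58 20
```

```text
clock: 5.17
tool_pos: [0.5668, -0.1851, 0.1551]
orientation: [-179.8, 19.7, 169.3]
force: [-0.0, -0.1, -1.4]
opening: 0.0137
5.17 [ 566.8 -185.1  155.1] shift [0.0918, 0.008, 0.1868] turn [-0.0006, -0.0008, 0.0001]
tcp [ 562.4 -182.9  113.8]
```

```bash
python3 -m handwheel '[[[0.015,0.002,0.03],[0,-0.0005,0]],[[0.035,0.004,0.07],[0,-0.0008,0]],[[0.06,0.008,0.12],[0,-0.0008,0]],[[0.08,0.008,0.16],[0,-0.0008,0]],[[0.09,0.008,0.185],[-0.0005,-0.0008,0]]]'
python3 -m handwheel '[[[0,0,0],[0,0,0]],[[0,0,0],[0,0,0]],[[0,0,0],[0,0,0]]]'
python3 plan.py -80 0 57 20
```

```text
clock: 5.58
tool_pos: [0.5631, -0.1825, 0.1146]
orientation: [-180.0, 20.0, 169.4]
force: [0.5, 0.7, -1.6]
opening: 0.0136
clock: 5.83
tool_pos: [0.5644, -0.1826, 0.1162]
orientation: [-180.0, 20.2, 169.4]
force: [1.0, -0.8, -1.0]
opening: 0.0136
5.83 [ 564.4 -182.6  116.2] shift [0.179, -0.003, -0.0473] turn [-0.0, 0.0004, 0.0002]
tcp [ 528.1 -176.4  112.8]
```

```bash
python3 - <<'E'
from h import *
a=snapshot("scene");b=snapshot("side");np.savez("t0.npz",**a);np.savez("t1.npz",**b)
im=np.hstack([cv2.resize(a["color"][150:320,130:330],(400,340)),cv2.resize(b["color"][180:350,200:400],(400,340))])
cv2.imwrite("pics/t2.png",im[...,::-1])
E
python3 hand.py
```

```text
t0.npz 779 x [-101.7   24.4   71.6] plate y [-46.5   4.5  50.8] tongue y [-64.9  32.4  64.5] z [-31.7 -27.2 -23.2]
 plane z=ax+by+c [-8.0000e-03 -1.0000e-03 -2.7245e+01]
t1.npz 2133 x [-101.4  -20.    66.9] plate y [-49.3 -15.   47.8] tongue y [-67.8  -9.2  57.4] z [-31.1 -26.7 -23.5]
 plane z=ax+by+c [-0.0000e+00  5.0000e-03 -2.6726e+01]
```

View pics/t2.png

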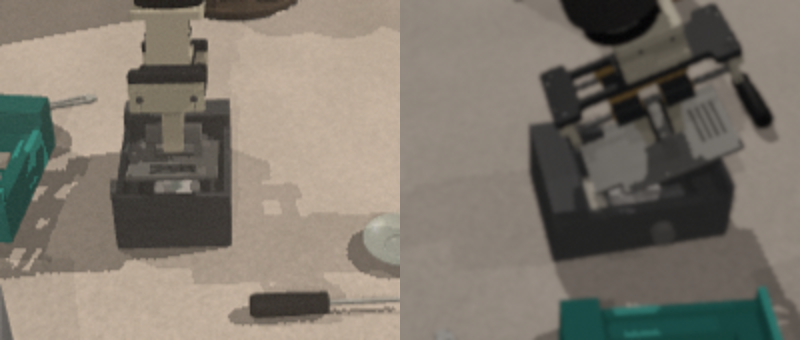

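The tongue is down inside the rim, just in front of the hood mouth (side crop at about (600,165)). Sliding it in now.

```bash
python3 -m handwheel '[[[0.015,0,0.005],[0,0,0]],[[0.035,0,-0.002],[0,0,0]],[[0.055,0,-0.01],[0,0,0]],[[0.075,0,-0.017],[0,0,0]],[[0.095,0,-0.022],[0,0,0]]]'
python3 plan.py -80 0 57 20
```

```text
clock: 6.35
tool_pos: [0.5442, -0.1789, 0.1133]
orientation: [-180.0, 20.1, 169.4]
force: [0.1, -0.3, -0.4]
opening: 0.0141
6.35 [ 544.2 -178.9  113.3] shift [0.0773, -0.0026, -0.0256] turn [-0.0, 0.0003, 0.0002]
tcp [ 528.1 -176.4  112.8]
```

```bash
python3 -m handwheel '[[[0.015,0,-0.005],[0,0,0]],[[0.03,0,-0.01],[0,0,0]],[[0.05,0,-0.016],[0,0,0]],[[0.065,-0.002,-0.022],[0,0,0]],[[0.075,-0.002,-0.024],[0,0,0]]]'
python3 -m handwheel '[[[0,0,0],[0,0,0]],[[0,0,0],[0,0,0]]]'
for k in "55 15" "54.5 10" "54 5" "53.5 0"; do python3 plan.py -80 0 $k;done
```

```text
clock: 6.77
tool_pos: [0.5287, -0.1764, 0.1126]
orientation: [-180.0, 20.1, 169.4]
force: [0.1, -0.6, -1.9]
opening: 0.0138
clock: 6.93
tool_pos: [0.5293, -0.1764, 0.1126]
orientation: [-180.0, 20.1, 169.4]
force: [0.4, 0.2, -0.9]
opening: 0.0141
6.93 [ 529.3 -176.4  112.6] shift [-0.001, -0.0007, 0.0464] turn [-0.0, 0.0142, 0.0002]
tcp [ 532.5 -177.2  104. ]
6.93 [ 529.3 -176.4  112.6] shift [-0.0064, -0.0007, 0.0891] turn [-0.0, 0.0281, 0.0002]
tcp [ 536.4 -177.9   96.3]
6.93 [ 529.3 -176.4  112.6] shift [-0.0083, -0.0007, 0.1323] turn [-0.0, 0.042, 0.0002]
tcp [ 539.7 -178.6   88.3]
6.93 [ 529.3 -176.4  112.6] shift [-0.0066, -0.0007, 0.1756] turn [-0.0, 0.0559, 0.0002]
tcp [ 542.3 -179.1   80.1]
```

```bash
python3 -m handwheel '[[[0,0,0.015],[0,0.005,0]],[[0,0,0.032],[0,0.01,0]],[[-0.001,0,0.0464],[0,0.0142,0]],[[-0.004,0,0.068],[0,0.021,0]],[[-0.006,0,0.089],[0,0.028,0]]]'
for k in "54.2 5" "53.5 0"; do python3 plan.py -80 0 $k;done
```

```text
clock: 7.35
tool_pos: [0.5366, -0.1775, 0.0963]
orientation: [180.0, 9.9, 169.4]
force: [1.7, -0.2, -1.3]
opening: 0.014
7.35 [ 536.6 -177.5   96.3] shift [-0.0091, -0.0024, 0.0408] turn [0.0001, 0.0137, 0.0002]
tcp [ 539.7 -178.6   88.5]
7.35 [ 536.6 -177.5   96.3] shift [-0.0149, -0.0024, 0.0847] turn [0.0, 0.0276, 0.0002]
tcp [ 542.3 -179.1   80.1]
```

```bash
python3 -m handwheel '[[[-0.003,-0.001,0.015],[0,0.005,0]],[[-0.006,-0.002,0.03],[0,0.01,0]],[[-0.009,-0.002,0.045],[0,0.015,0]],[[-0.012,-0.002,0.062],[0,0.02,0]],[[-0.014,-0.002,0.078],[0,0.0255,0]]]'
python3 -m handwheel '[[[0,0,0],[0,0,0]],[[0,0,0],[0,0,0]]]'
python3 plan.py -80 0 53 0
```

```text
clock: 7.77
tool_pos: [0.5421, -0.1792, 0.0811]
orientation: [-180.0, 0.8, 169.4]
force: [0.3, 0.1, -1.2]
opening: 0.0138
clock: 7.93
tool_pos: [0.5425, -0.1793, 0.081]
orientation: [-180.0, 0.9, 169.3]
force: [0.2, -0.3, -1.3]
opening: 0.0136
7.93 [ 542.5 -179.3   81. ] shift [0.001, 0.0013, 0.0069] turn [-0.0001, 0.0025, 0.0001]
tcp [ 542.3 -179.1   79.6]
```

```bash
python3 -m handwheel '[[[0,0,0.002],[0,0.001,0]],[[0,0,0.004],[0,0.002,0]],[[0,0,0.007],[0,0.0025,0]],[[0,0,0.008],[0,0.0025,0]],[[0,0,0.008],[0,0.0025,0]]]'
python3 -m handwheel '[[[0,0,0.002],[0,0,0]],[[0,0,0.004],[0,0,0]],[[0,0,0.005],[0,0,0]],[[0,0,0.005],[0,0,0]]]'
python3 plan.py -80 0 53 0
```

```text
clock: 8.35
tool_pos: [0.5416, -0.1792, 0.0798]
orientation: [-180.0, -0.0, 169.4]
force: [0.3, 0.0, -1.3]
opening: 0.0138
clock: 8.68
tool_pos: [0.5416, -0.1792, 0.0796]
orientation: [-180.0, -0.0, 169.4]
force: [-2.2, 1.0, 5.8]
opening: 0.0142
8.68 [ 541.6 -179.2   79.6] shift [-0.0033, 0.0013, -0.0002] turn [-0.0001, -0.0001, 0.0002]
tcp [ 542.3 -179.1   79.6]
```

Contact is 6 N up at exactly the seated height. One look before letting go.

```bash
python3 - <<'E'
from h import *
a=snapshot("scene");b=snapshot("side");np.savez("t0.npz",**a);np.savez("t1.npz",**b)
im=np.hstack([cv2.resize(a["color"][150:320,130:330],(400,340)),cv2.resize(b["color"][180:350,200:400],(400,340))])
cv2.imwrite("pics/t3.png",im[...,::-1])
E
python3 hand.py
```

```text
t0.npz 1023 x [-86.5  25.8  88.9] plate y [-63.1   8.   65.2] tongue y [37.2 45.  57.2] z [-31.8 -27.2 -22.2]
 plane z=ax+by+c [ 5.0000e-03 -2.0000e-03 -2.7203e+01]
t1.npz 2092 x [-106.6  -11.2   77.8] plate y [-67.  -21.1  57.2] tongue y [-67.3 -64.5  62.8] z [-31.7 -27.2 -22.2]
 plane z=ax+by+c [-0.0000e+00 -5.0000e-03 -2.7258e+01]
```

View pics/t3.png

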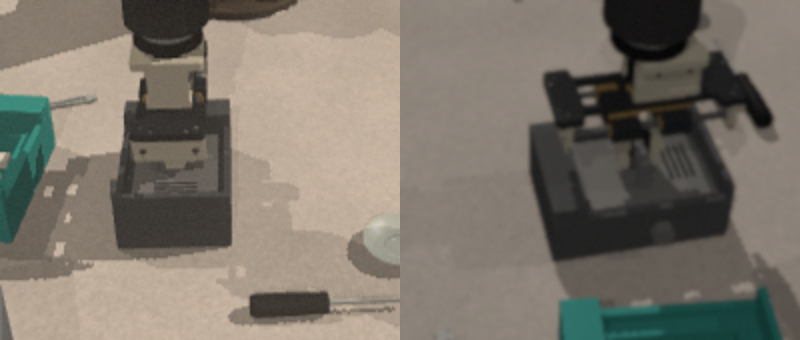

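The plate lies flat inside the rim with its tongue end under the hood (scene crop (170,180), side crop (640,170)). I'll release with a partial opening and retreat straight up.

```bash
python3 -m handwheel '[[[0,0,0],[0,0,0]],[[0,0,0],[0,0,0]],[[0,0,0],[0,0,0]],[[0,0,0],[0,0,0]],[[0,0,0],[0,0,0]]]' 0.1
python3 -m handwheel '[[[0,0,0],[0,0,0]],[[0,0,0],[0,0,0]]]'
```

```text
clock: 9.2
tool_pos: [0.5417, -0.1792, 0.0787]
orientation: [-180.0, -0.1, 169.4]
force: [-0.2, 0.6, -0.7]
opening: 0.038
clock: 9.37
tool_pos: [0.5417, -0.1792, 0.0787]
orientation: [-180.0, -0.1, 169.4]
force: [-0.8, -0.7, 0.4]
opening: 0.0393
```

```bash
python3 -m handwheel '[[[0,0,-0.02],[0,0,0]],[[0,0,-0.1],[0,0,0]],[[0,0,-0.25],[0,0,0]],[[0,0,-0.4],[0,0,0]],[[0,0,-0.6],[0,0,0]]]'
python3 -m handwheel '[[[0.1,0.1,-0.1],[0,0,0]],[[0.3,0.3,-0.1],[0,0,0]],[[0.5,0.5,-0.1],[0,0,0]],[[0.5,0.5,-0.1],[0,0,0]],[[0.5,0.5,-0.1],[0,0,0]]]'
python3 - <<'E'
from h import *
from scipy.spatial.transform import Rotation as Ro
a=snapshot("scene");b=snapshot("side")
im=np.hstack([cv2.resize(a["color"][150:320,130:330],(400,340)),cv2.resize(b["color"][180:350,200:400],(400,340))])
cv2.imwrite("pics/t4.png",im[...,::-1])
C=Ro.from_euler("z",-10.7,degrees=True)
for s,dz in((a,.0002),(b,.0016)):
    P=cloud(s).reshape(-1,3);P=P[np.isfinite(P[:,0])];P[:,2]-=dz
    L=C.inv().apply(P-[.5325,-.1772,0])*1000
    q=L[(L[:,0]>-52)&(L[:,0]<76)&(abs(L[:,1])<46)&(abs(L[:,2]-56)<8)]
    print("plate",len(q),np.round(np.linalg.lstsq(np.c_[q[:,:2],np.ones(len(q))],q[:,2],rcond=None)[0],3))
    h=L[(abs(L[:,0])<40)&(abs(L[:,1])<50)&(L[:,2]>88)&(L[:,2]<105)];print("bar",len(h),cv2.minAreaRect(h[:,:2].astype(np.float32)),np.round(np.median(h[:,2]),1))
E
```

```text
clock: 9.78
tool_pos: [0.5404, -0.179, 0.1985]
orientation: [-180.0, -0.3, 169.3]
force: [1.3, -0.1, 0.1]
opening: 0.0393
clock: 10.2
tool_pos: [0.4593, -0.0598, 0.2197]
orientation: [179.9, 0.0, 169.5]
force: [-0.4, -0.4, -0.2]
opening: 0.0397
plate 799 [2.0000e-03 1.0000e-03 5.5953e+01]
bar 132 ((10.64482593536377, 1.599761962890625), (61.50350570678711, 19.502962112426758), 89.1875) 93.0
plate 1600 [-1.0000e-03  0.0000e+00  5.5916e+01]
bar 152 ((7.575337886810303, -0.55059814453125), (63.86190414428711, 14.79064655303955), 89.12969970703125) 93.5
```

View pics/t4.png

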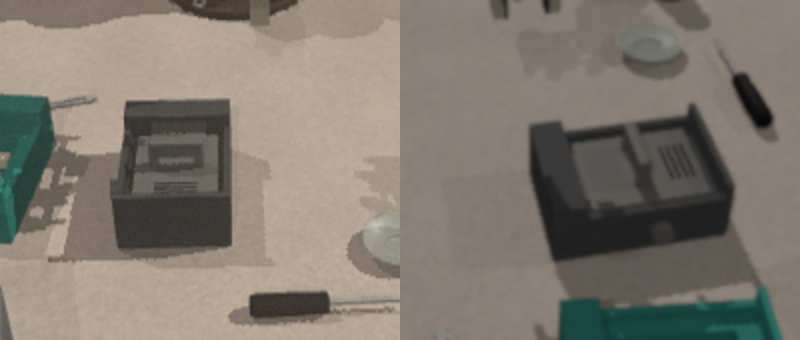

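The cover lies flat at 56 mm with no tilt and the bar at about x +9, y +0.5. The arm is clear, so I'm handing in.

```bash
python3 -c "
from plant import *
print(get_obs()['clock']);print(close_job())"
```

```text
10.3
the job is handed in; nothing more can be done
None
```

The cover is back on the dark light base, and I handed the job in at 10.3 s. I gripped it by the handle and tilted it 20°. Then I slid the tongue about 19 mm in behind the hood lip and swung the free end down. I held it until it bore on the ledge (about 6 N up), then let go and moved the arm clear.

**Last checks:**
- **Seating:** after release, both cameras put the plate top at 55.9–56.0 mm, against 56 expected, with no measurable tilt.
- **Position:** the handle bar sits at about x +9, y +0.5 mm in the base axes, against x +10, y 0 for a centred cover.
- **Disagreement:** the two cameras differ by about 3 mm in x and 2 mm in y, near their calibration error and inside the 8 mm of play.
- **Other objects:** the arm never went near the spare cover or the turquoise base. I did not measure the spare again at the end.

No check failed.

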